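Clamp a vial with the slip-clutch knob

ROBOT

A 7-joint arm with a two-finger parallel gripper is mounted at the origin on a cart in front of the work surface, level with it; the furniture and walls round the work are solid. World frame = base frame: x ahead of the robot, y to its left, z up, the work surface at z = 0. Lengths are in m, angles in rad, forces in N, time in s.
With the tool pointing down it reaches from about 0.4 to 0.85 m from the base axis. Payload 10.4 kg.
Tool frame: the origin (TCP) lies on the centre line of the jaws, within the pads' length; the fingertips stand 11 mm ahead of it and the grasp point (between the pads) lies 8 mm behind it; z points along the fingers, y is the line along which they close (so a half turn about z gives the same grasp; the last joint's range is limited). The gripper opens to 87 mm and grips with 3 to 60 N. Pads are 19 mm wide; open, the fingers measure 117 mm over their backs; the gripper's body (75 mm by 190 mm) begins 51 mm behind the grasp point.
Start: joints at [1.262, 0.332, -0.065, 1.46, 0.022, 1.35, -0.088], TCP at [0.176, -0.6, 0.234] pointing down, gripper open.
Joint ranges: [-2.6, 2.6], [-0.5, 2.12], [-1.47, 1.34], [0.16, 2.42], [-1.27, 4.41], [0.06, 2.06], [-2.6, 2.6]. Speed limits (rad/s): [2.22, 2.22, 2.79, 2.79, 3.14, 3.14, 3.14].

INTERFACE

Orientations are given as a unit quaternion [x, y, z, w].
In Python, from bench import r gives the robot as it stands.
- The arm moves only by the shell command python3 -m pendant 'ROWS' [OPENING] [FORCE]. ROWS is JSON, a list of rows, each a list of 4 numbers: the shift along the tool's x, y, z in m, then the turn about the tool's z in rad. A call has 1 to 8 rows; each row shifts and turns the commanded pose from where the row before left it, along the tool's axes as they then stand; what a row does not reach is not made up. A row lasts 1/12 s, in which the tool goes at most 41.7 mm and 7.16 degrees, less where a joint would pass 70% of its speed; a pose out of reach is approached as far as the arm can. A call with a gripper value outside its range is refused whole. OPENING is the opening, from 0 (shut) to 1 (fully open), set as the call begins (- or left out, the last holds). The fingers move at their own pace and stop on an object; FORCE is the grip in N (left out, the last holds). Time passes only in rows, so rows that do not move let the fingers close. It gives the time, the measured TCP pose, the force, the opening and the grip force at its end, in the units of the state.
- r.read_state(): the state, without advancing time (a new reading comes with each control period).
- r.camera(name): name is "scene" or "top" or "wrist"; returns a dict with "img" (400x640x3 uint8, red, green, blue), "camera_matrix" (3x3 intrinsics, pixels), "xyz" and "attitude" of the camera in the world. Camera axes: x right, y down, z forward; pixel columns grow to the right and rows downward; lengths in m; the calibration is good to about 2 mm. A picture is of the moment at which its call begins. There is no depth.
- r.close_job(): hands the job in; it is judged then, once.
Trained networks look in the newest picture that a camera, given by its name, has taken for a name from the list of things; names that differ only in an ending like _2 or _b are one class to them, and where a whole thing is asked for, a point or a joint stands for the part that bears it (a point fixed in the world has none). Each returns a list of dicts, best first, with "score" (0 to 1); they miss things now and then, are a little off and sometimes report something else, mostly with a low value. They report only what shows in the picture. A call takes as long as a camera call. They do not tell look-alikes from the thing itself.
- r.outline_of(thing, camera): "mask" (400x640 bool, what is visible of it) and "bbox" ([centre column, centre row, width, height] in pixels, round what is visible of it).
The state is a dict: "time": time; "joint_positions": joint angles; "joint_vel": joint speeds; "joint_torque": joint torques, N m; "ee_pos": TCP position; "eef_rot": TCP orientation; "ft_force": force on the tool from outside, world axes, zero at the start; "torque": the same for the moment, N m; "width": finger opening in m; "grip_force": force on a finger pad.
Only numpy, scipy, OpenCV 4.12 (cv2) and the standard library are available. Lean on these libraries where they do the work, as an engineer would, in place of code of your own. Each camera call takes 0.05 s, during which the arm holds its last target. There are 200 camera calls.

TASK

Stand the taller white-capped vial upright in the V of the grey clamping holder, between the V block and the padded jaw, and let it go. Then turn the black knurled knob clockwise (seen from above) until the jaw clamps the vial against the V and the knob's clutch just begins to slip: stop at that first slip, well before the knob has slipped 30 degrees against the collar below it, and let go. Leave the other things on the table where they are.

Things in the scene. Friction and masses are not known exactly. Their poses are not given: they have to be found in the camera images.
- tall_vial_center (a point): Centre (half-way up) of the taller of two white-capped glass vials, 85 mm high, about 60 g; its base is 42.5 mm below this point. Glass body 47 mm in diameter up to 59 mm above the base, then the white cap, 39 mm in diameter, up to 85 mm: grip it by the cap to set it into the holder. z axis up when it stands.
- holder: Clamping holder, fixed: grey base plate 250 x 88 mm, 12 mm thick; origin on the table under its centre, z up. Its x axis runs along the plate, from the knob's housing (centre x = -75 mm, 56 mm square, top 46 mm above the table) to the aluminium V block (x = 60 to 115 mm, top 48 mm above the table), whose 90 degree V opens to -x. The jaw slides along x between them.
- nest (a point): Where to set the middle of the vial's base: on top of the plate (12 mm above the table), on the centre line, 4.5 mm short of touching the V faces (about 3 mm clear of each), at least 4.5 mm clear of the jaw's pad. A vial standing here has its centre 42.5 mm above this point. Axes as the holder's.
- seat (a point): Point on top of the plate under the middle of the vial when it is pushed fully home against both V faces (4.5 mm in +x of the nest point). Axes as the holder's.
- jaw: Steel jaw (26 x 40 mm, 18 to 44 mm above the table; origin under its middle), driven along the holder's x by the collar through a rack: 8 mm toward the V per rad clockwise. Its black pad stands out on a stem by an amount set differently each time: at the start 9 to 21 mm from a vial fully home, so it takes 1.1 to 2.7 rad of knob turning, in several grasps, to clamp.
- knob_grip (a point): On the vertical axis of the black knurled round knob, 34 mm in diameter, 56 to 96 mm above the table. This point, at 80 mm, is where to grip it from above, any yaw, with 30 N or more. Clockwise closes. It turns freely at 0.15 N m; when the vial is clamped the torque rises within 0.1 to 0.3 rad to 0.42 N m: there the clutch slips, the knob turning on at a steady 0.42 N m, the collar still.
- knob_mark (a point): End of the white line on the knob's top, 16 mm from the axis. At the start it lies right over the red line of the collar (along collar x). Its y in the collar's axes shows the slip: 0 = none, -1.5 mm = 5 degrees, -8.5 mm = 32 degrees of clockwise slip.
- collar_axis (a point): Centre of the top of the steel collar (34 mm in diameter, 8 mm high) right under the knob, on the knob's axis, 54 mm above the table. Its x axis points along the collar's red line and turns with the collar. The collar's drag alone keeps the clamp tight when the knob is let go. A torque read at a standstill, after each small turn, is lower than while turning (by up to 0.3 N m: the arm springs back a little), but it too rises by about 0.27 N m from free turning to slipping.
- short_vial_center (a point): Centre of the shorter white-capped vial (45 mm in diameter, 68 mm high), not to be moved.
- small_flask_center (a point): Centre of a small aluminium flask (41 mm in diameter, 106 mm high), not to be moved.
- cream_pot: Low white jar with a pink lid, 98 mm in diameter, 59 mm high, origin under its centre; not to be moved.
- match_box: Small yellow and red matchbox standing on end, 14 x 36 x 54 mm, origin under its centre; not to be moved.
There are look-alikes about, which are no part of the job. Leave any brown or red look-alike of the part that bears tall_vial_center alone.

How it is judged:
By the outcome, as a careful person would: the job done as asked, in the order asked, and still so for the second after the job is handed in, with the robot touching nothing.
It also fails if it takes over 72 s, if anything falls off the work surface, if the arm or the gripper's body presses on something with over 40 N, if the wrist force passes 120 N, or if a joint passes its speed limit or range.

## Working session

There is one attempt and no reset: what is moved stays moved. The work goes in short steps, Python scripts to look and compute and a shell command to move; the robot and the scene stay as the last step left them, time stands still between calls to the robot, and variables do not carry over. Pictures are saved under pics/ and viewed, at most 10 in all, crops included, and the job is handed in when it is done.

```bash
mkdir -p pics; ls; python3 - <<'E'
from bench import r
import cv2,numpy as np
s=r.read_state();print({k:np.round(v,3).tolist() for k,v in s.items()})
ims=[]
for c in("scene","top"):
    d=r.camera(c);ims.append(d["img"]);print(c,np.round(d["camera_matrix"],1).tolist(),np.round(d["xyz"],3),np.round(d["attitude"],3).tolist())
    cv2.imwrite(f"pics/{c}0.png",d["img"][:,:,::-1])
    for t in["tall_vial_center","short_vial_center","holder","jaw","knob_grip","collar_axis","knob_mark","small_flask_center","cream_pot","match_box"]:
        print(t,[(round(float(o["score"]),2),np.round(o["bbox"]).astype(int).tolist()) for o in r.outline_of(t,c)][:4])
E
```

```text
pics
{'time': 0.0, 'joint_positions': [1.262, 0.333, -0.065, 1.461, 0.022, 1.35, -0.088], 'joint_vel': [0.001, -0.001, -0.0, -0.002, -0.001, -0.003, -0.001], 'joint_torque': [0.0, -62.325, 0.025, -38.991, -0.061, 0.039, 0.0], 'ee_pos': [0.176, -0.599, 0.233], 'eef_rot': [0.99, 0.142, -0.0, -0.001], 'ft_force': [0.384, 0.283, -0.487], 'torque': [-0.043, -0.033, -0.065], 'grip_force': 0.0, 'width': 0.087}
scene [[496.0, 0.0, 321.2], [0.0, 496.0, 206.7], [0.0, 0.0, 1.0]] [-0.05   0.884  0.737] [-0.288, 0.836, -0.44, 0.154]
tall_vial_center [(0.89, [368, 243, 18, 38]), (0.74, [384, 267, 21, 43]), (0.62, [326, 258, 26, 40])]
short_vial_center [(0.82, [275, 231, 20, 30])]
holder [(0.63, [276, 231, 18, 29]), (0.57, [349, 201, 74, 76])]
jaw [(0.73, [351, 196, 23, 12])]
knob_grip [(0.72, [367, 171, 12, 17])]
collar_axis [(0.76, [368, 175, 15, 21])]
knob_mark [(0.65, [369, 172, 14, 15])]
small_flask_center [(0.88, [270, 271, 23, 52])]
cream_pot [(0.65, [211, 236, 47, 39]), (0.62, [353, 197, 22, 15])]
match_box [(0.85, [267, 214, 16, 27])]
top [[394.5, 0.0, 319.7], [0.0, 394.5, 202.4], [0.0, 0.0, 1.0]] [0.346 0.115 0.975] [0.712, -0.695, 0.068, -0.072]
tall_vial_center [(0.83, [295, 291, 21, 22]), (0.72, [311, 255, 22, 18]), (0.64, [273, 234, 22, 21])]
short_vial_center [(0.56, [281, 177, 15, 26])]
holder [(0.74, [372, 200, 101, 43])]
jaw [(0.64, [375, 199, 27, 17])]
knob_grip [(0.8, [407, 192, 17, 16])]
collar_axis [(0.58, [407, 194, 19, 16]), (0.5, [407, 194, 20, 13])]
knob_mark [(0.58, [407, 192, 19, 19])]
small_flask_center [(0.74, [372, 201, 97, 40]), (0.6, [226, 212, 26, 26])]
cream_pot [(0.6, [242, 130, 43, 45])]
match_box [(0.43, [301, 149, 16, 12])]
```

```bash
python3 - <<'E'
import cv2,numpy as np
a=cv2.imread("pics/scene0.png")[150:310,190:430];b=cv2.imread("pics/top0.png")[95:325,190:450]
a=cv2.resize(a,(450,300),interpolation=cv2.INTER_CUBIC);
a=cv2.resize(cv2.imread("pics/scene0.png")[150:310,190:430],(390,260),interpolation=cv2.INTER_CUBIC)
cv2.imwrite("pics/a.png",cv2.resize(cv2.imread("pics/scene0.png")[150:300,190:430],(800,500),interpolation=cv2.INTER_CUBIC))
cv2.imwrite("pics/b.png",cv2.resize(b,None,fx=2.6,fy=2.6,interpolation=cv2.INTER_CUBIC))
E
```

```text
(no output)
```

View pics/a.png

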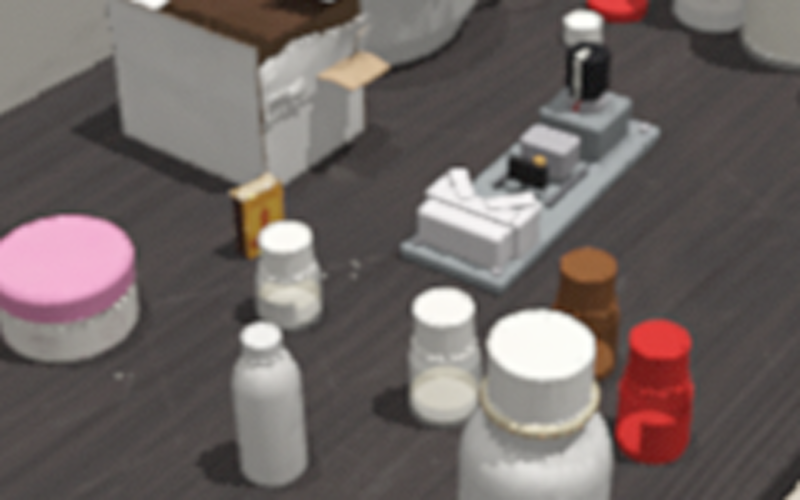

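View pics/b.png

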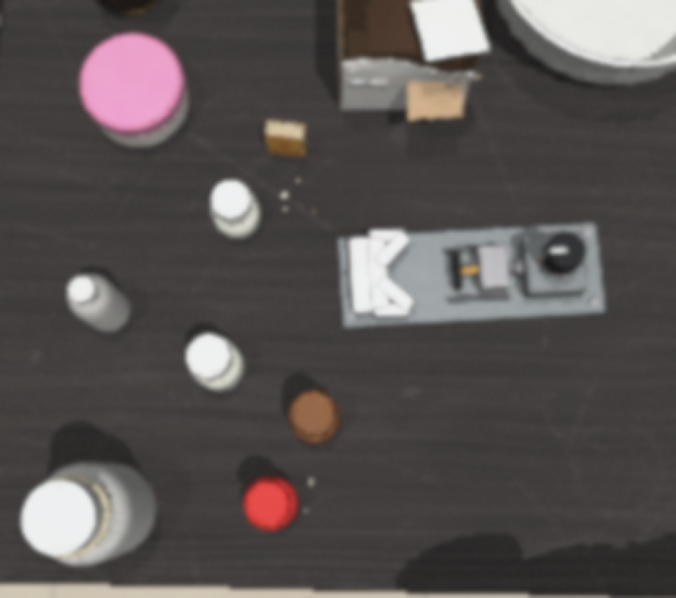

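The pictures show three vials of the tall shape. The white-capped one is at scene (326,258) and top (273,234); the brown one is at scene (368,243) and top (311,255); the red one is at scene (384,267) and top (295,291). The white-capped one is the target. The shorter white-capped vial is at scene (276,231). The holder is at top (372,200), with its V to the left and the knob to the right.

```bash
cat > h.py <<'E'
import numpy as np,cv2
from scipy.spatial.transform import Rotation as R
from bench import r
def ray(d,uv):
    K=np.array(d["camera_matrix"]);v=np.linalg.solve(K,[uv[0],uv[1],1.]);v=R.from_quat(d["attitude"]).apply(v)
    return np.array(d["xyz"]),v/np.linalg.norm(v)
def atz(d,uv,z):
    p,v=ray(d,uv);return p+v*(z-p[2])/v[2]
def proj(d,P):
    q=R.from_quat(d["attitude"]).inv().apply(np.array(P)-d["xyz"]);q=np.array(d["camera_matrix"])@q;return q[:2]/q[2]
def tri(obs):
    A=np.zeros((3,3));b=np.zeros(3);L=[ray(*o) for o in obs]
    for p,v in L: M=np.eye(3)-np.outer(v,v);A+=M;b+=M@p
    X=np.linalg.solve(A,b);return X,[round(float(np.linalg.norm((np.eye(3)-np.outer(v,v))@(X-p)))*1000,1) for p,v in L]
def white(d,c,w=16,th=200):
    """centroid of white blob (cap) round c"""
    m=(d["img"].min(2)>th).astype(np.uint8);n,l,s,ce=cv2.connectedComponentsWithStats(m)
    k=[i for i in range(1,n) if s[i,4]>20];i=min(k,key=lambda i:np.hypot(*(ce[i]-c)));return ce[i],s[i]
E
python3 - <<'E'
from h import *
s=r.camera("scene");t=r.camera("top")
for n,a,b in(("tall",(324,244),(270,231)),("short",(276,223),(279,172)),("big",(353,256),(213,294))):
    ca,sa=white(s,a);cb,sb=white(t,b);print(n,ca,sa,cb,sb,tri([(s,ca),(t,cb)]))
# plate corners in top from crop b.png (scale 2.6, offset 190,95)
C=np.array([[340,238],[595,223],[605,311],[345,327]])/2.6+[190,95]
P=np.array([atz(t,c,.012) for c in C]);print(P.round(3),[round(float(np.linalg.norm(P[i]-P[(i+1)%4])),3) for i in range(4)],P.mean(0))
kn=np.array([407,192.]);print("knob top",atz(t,kn,.09))
o=r.outline_of("holder","top")[0]["mask"];print(cv2.minAreaRect(np.argwhere(o)[:,::-1].astype(np.float32)))
for nm,c,z in (("brown",(311,255),.08),("red",(294,289),.08),("flask",(221,206),.1),("short",(280,172),.066),("pot",(241,127),.059),("match",(301,146),.054)):print(nm,atz(t,c,z).round(3))
w=r.camera("wrist");st=r.read_state();Rt=R.from_quat(st["eef_rot"]);print("wrist cam in tool",Rt.inv().apply(w["xyz"]-st["ee_pos"]).round(3),(Rt.inv()*R.from_quat(w["attitude"])).as_matrix().round(2).tolist(),np.round(w["camera_matrix"],1).tolist());print(Rt.as_matrix().round(3))
E
```

```text
tall [322.67532468 241.97402597] [314 237  18  11 154] [269.58673469 231.53061224] [262 224  16  16 196] (array([0.45655769, 0.2358246 , 0.08263038]), [1.4, 1.4])
short [275.17924528 220.82075472] [268 217  15   9 106] [278.31578947 171.26973684] [272 165  14  14 152] (array([0.60397452, 0.22439142, 0.06556295]), [1.6, 1.6])
big [352.02186879 253.31013917] [337 243  31  21 503] [212.05263158 293.73190789] [199 280  27  29 608] (array([0.31911119, 0.32901811, 0.18304393]), [1.2, 1.2])
[[ 0.58   0.122  0.012]
 [ 0.601 -0.125  0.012]
 [ 0.515 -0.132  0.012]
 [ 0.494  0.115  0.012]] [0.247, 0.086, 0.248, 0.087] [ 0.54735644 -0.0051294   0.012     ]
knob top [ 0.55297255 -0.07751863  0.09      ]
((370.4753723144531, 200.05691528320312), (36.221923828125, 100.34526824951172), 86.8201675415039)
brown [0.405 0.139 0.08 ]
red [0.329 0.175 0.08 ]
flask [0.509 0.345 0.1  ]
short [0.601 0.219 0.066]
pot [0.715 0.321 0.059]
match [0.671 0.172 0.054]
wrist cam in tool [ 0.073 -0.    -0.15 ] [[0.0, -0.96, -0.27], [1.0, 0.0, -0.0], [0.0, -0.27, 0.96]] [[277.9, 0.0, 319.0], [0.0, 277.9, 200.3], [0.0, 0.0, 1.0]]
[[ 0.959  0.282  0.   ]
 [ 0.282 -0.959 -0.   ]
 [ 0.     0.    -1.   ]]
```

```bash
cat >> h.py <<'E'
def plan(xyz,yaw,n,p=None,y=None,lead=0):
    """rows from the present (or given) pose: straight, even turn; tool down"""
    s=r.read_state();p=np.array(s["ee_pos"] if p is None else p)
    if y is None: M=R.from_quat(s["eef_rot"]).as_matrix();y=np.arctan2(M[1,0],M[0,0])
    d=(np.array(xyz)-p)/n;t=-(yaw-y)/n;out=[]
    for i in range(n):
        c,q=np.cos(y),np.sin(y);out.append([round(float(v),3) for v in(c*d[0]+q*d[1],q*d[0]-c*d[1],-d[2],t)]);y-=t
    for i in range(0,n,8):print(str(out[i:i+8]).replace(" ",""))
    return np.array(xyz),y
E
python3 - <<'E'
from h import *
p,y=plan([.42,-.3,.28],.98,11)
plan([.45,.225,.22],1.65,14,p,y)
E
```

```text
[[0.029,-0.02,-0.004,-0.063],[0.03,-0.018,-0.004,-0.063],[0.031,-0.016,-0.004,-0.063],[0.032,-0.014,-0.004,-0.063],[0.033,-0.012,-0.004,-0.063],[0.034,-0.01,-0.004,-0.063],[0.034,-0.008,-0.004,-0.063],[0.035,-0.006,-0.004,-0.063]]
[[0.035,-0.003,-0.004,-0.063],[0.035,-0.001,-0.004,-0.063],[0.035,0.001,-0.004,-0.063]]
[[0.032,-0.019,0.004,-0.048],[0.033,-0.018,0.004,-0.048],[0.034,-0.016,0.004,-0.048],[0.035,-0.014,0.004,-0.048],[0.035,-0.013,0.004,-0.048],[0.036,-0.011,0.004,-0.048],[0.036,-0.009,0.004,-0.048],[0.037,-0.007,0.004,-0.048]]
[[0.037,-0.006,0.004,-0.048],[0.037,-0.004,0.004,-0.048],[0.038,-0.002,0.004,-0.048],[0.038,-0.0,0.004,-0.048],[0.038,0.002,0.004,-0.048],[0.037,0.003,0.004,-0.048]]
```

```bash
python3 -m pendant '[[0.029,-0.02,-0.004,-0.063],[0.03,-0.018,-0.004,-0.063],[0.031,-0.016,-0.004,-0.063],[0.032,-0.014,-0.004,-0.063],[0.033,-0.012,-0.004,-0.063],[0.034,-0.01,-0.004,-0.063],[0.034,-0.008,-0.004,-0.063],[0.035,-0.006,-0.004,-0.063]]' 1 10
python3 -m pendant '[[0.035,-0.003,-0.004,-0.063],[0.035,-0.001,-0.004,-0.063],[0.035,0.001,-0.004,-0.063],[0.032,-0.019,0.004,-0.048],[0.033,-0.018,0.004,-0.048],[0.034,-0.016,0.004,-0.048],[0.035,-0.014,0.004,-0.048],[0.035,-0.013,0.004,-0.048]]'
python3 -m pendant '[[0.036,-0.011,0.004,-0.048],[0.036,-0.009,0.004,-0.048],[0.037,-0.007,0.004,-0.048],[0.037,-0.006,0.004,-0.048],[0.037,-0.004,0.004,-0.048],[0.038,-0.002,0.004,-0.048],[0.038,0,0.004,-0.048],[0.038,0.002,0.004,-0.048]]'
python3 -m pendant '[[0.037,0.003,0.004,-0.048],[0,0,0,0],[0,0,0,0]]'
python3 - <<'E'
from h import *
s=r.read_state();print(np.round(s["joint_positions"],2),np.round(s["ee_pos"],4))
d=r.camera("wrist");cv2.imwrite("pics/w1.png",d["img"][:,:,::-1])
g=proj(d,[.457,.236,.085]);print(g);c,st=white(d,g);print(c,st,atz(d,c,.085))
for o in r.outline_of("tall_vial_center","wrist"):print(o["score"],np.round(o["bbox"]))
E
```

```text
time: 1.97
ee_pos: [0.3539, -0.3799, 0.266]
eef_rot: [0.922, 0.386, -0.0, 0.0]
ft_force: [0.1, -1.3, -0.5]
width: 0.0874
grip_force: 0.0
time: 2.63
ee_pos: [0.43, -0.1112, 0.2575]
eef_rot: [0.819, 0.573, 0.0, 0.0]
ft_force: [1.2, -0.2, 0.1]
width: 0.0869
grip_force: 0.0
time: 3.3
ee_pos: [0.4479, 0.1894, 0.2259]
eef_rot: [0.695, 0.719, 0.0, 0.001]
ft_force: [0.7, -0.1, 0.1]
width: 0.0874
grip_force: 0.0
time: 3.55
ee_pos: [0.449, 0.2269, 0.2212]
eef_rot: [0.677, 0.736, 0.0, -0.001]
ft_force: [-1.1, 0.5, 0.1]
width: 0.087
grip_force: 0.0
[ 0.33  0.17 -0.97  1.75  0.14  1.29 -0.58] [0.449  0.2269 0.2212]
[327.86476625 187.20015181]
[323.02222222 163.5       ] [310 160  28  12  90] [0.44968989 0.26052764 0.085     ]
0.82 [283. 235.  39.  33.]
0.66 [327. 179.  40.  41.]
0.63 [222. 216.  56.  51.]
```

View pics/w1.png

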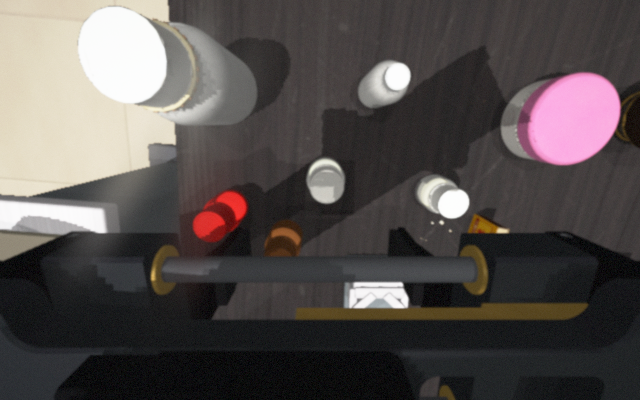

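The target vial is at (326,180) in the wrist view, in the gripper's shadow, with its cap at about (327,187) where I predicted it. The brown one is at (283,238) and the red one at (218,215). Next I refine the cap position with an enlarged crop.

```bash
python3 - <<'E'
from h import *
i=cv2.imread("pics/w1.png")[150:215,290:365]
cv2.imwrite("pics/c1.png",cv2.resize(i,None,fx=8,fy=8,interpolation=cv2.INTER_NEAREST))
E
```

```text
(no output)
```

View pics/c1.png

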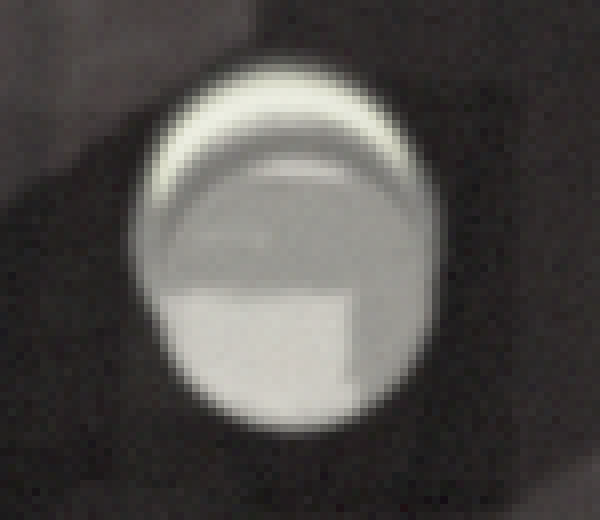

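The enlarged crop shows the white cap's top as a circle centred at about (327.1,186.9), with the clear glass body behind it. It is the right vial.

```bash
python3 - <<'E'
from h import *
d=r.camera("wrist");t=r.camera("top");s=r.read_state()
uv=(327.1,186.9);P=atz(d,uv,.085);print(P, tri([(d,uv),(t,(269.6,231.5))]),atz(t,(269.6,231.5),.085))
plan([P[0],P[1],.12],1.656,4)
plan([P[0],P[1],.074],1.656,3,[P[0],P[1],.12],1.656)
E
```

```text
[0.45735478 0.23295807 0.085     ] (array([0.45593211, 0.23401987, 0.0884547 ]), [1.3, 1.3]) [0.45508381 0.23473262 0.085     ]
[[0.002,0.002,0.025,-0.002],[0.002,0.002,0.025,-0.002],[0.002,0.002,0.025,-0.002],[0.002,0.002,0.025,-0.002]]
[[0.0,0.0,0.015,-0.0],[0.0,0.0,0.015,-0.0],[0.0,0.0,0.015,-0.0]]
```

```bash
python3 -m pendant '[[0.0015,0.0015,0.025,-0.002],[0.0015,0.0015,0.025,-0.002],[0.0015,0.0015,0.025,-0.002],[0.0015,0.002,0.025,-0.002],[0,0,0.016,0],[0,0,0.016,0],[0,0,0.0145,0],[0,0,0,0]]' 1 15
python3 -m pendant '[[0,0,0,0],[0,0,0,0],[0,0,0,0],[0,0,0,0],[0,0,0,0],[0,0,0,0]]' 0.2 15
python3 -m pendant '[[0,0,-0.01,0],[0,0,-0.02,0],[0,0,-0.025,0],[0,0,-0.025,0],[0,0,0,0]]'
```

```text
time: 4.42
ee_pos: [0.455, 0.2289, 0.0728]
eef_rot: [0.676, 0.737, -0.002, -0.0]
ft_force: [-0.6, -0.2, -0.3]
width: 0.0868
grip_force: 0.0
time: 4.92
ee_pos: [0.456, 0.2312, 0.0754]
eef_rot: [0.675, 0.737, 0.0, 0.0]
ft_force: [-0.6, -0.4, -0.1]
width: 0.0551
grip_force: 0.0
time: 5.33
ee_pos: [0.4576, 0.2329, 0.1601]
eef_rot: [0.675, 0.738, 0.003, 0.002]
ft_force: [0.4, 0.9, 0.3]
width: 0.0225
grip_force: 0.0
```

I lifted before the fingers had closed, because they move more slowly than I assumed. I check the vial.

```bash
python3 -m pendant '[[0,0,-0.03,0],[0,0,-0.03,0],[0,0,0,0],[0,0,0,0]]' 1
python3 - <<'E'
from h import *
d=r.camera("wrist");s=r.read_state();print(np.round(s["ee_pos"],4))
print(proj(d,[.457,.233,.085]),[np.round(o["bbox"],1).tolist() for o in r.outline_of("tall_vial_center","wrist")])
i=d["img"][130:230,270:380,::-1];cv2.imwrite("pics/c2.png",cv2.resize(i,None,fx=5,fy=5,interpolation=cv2.INTER_NEAREST))
E
```

```text
time: 5.67
ee_pos: [0.4565, 0.2318, 0.2168]
eef_rot: [0.675, 0.738, 0.001, 0.001]
ft_force: [-0.5, 0.7, -0.0]
width: 0.0414
grip_force: 0.0
[0.4559 0.2313 0.2155]
[319.5973344 194.7186129] [[320.2, 184.9, 38.2, 44.3], [278.6, 236.8, 36.7, 34.3], [213.9, 213.1, 56.6, 38.3]]
```

View pics/c2.png

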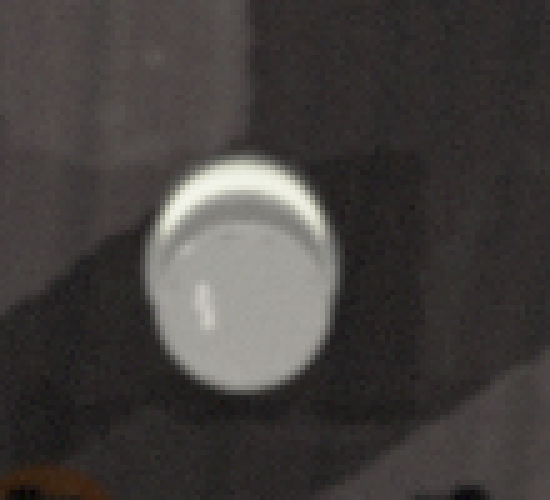

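The vial still stands upright and unmoved, with its cap centre at wrist pixel (318.6,191.3), which gives about (0.456,0.235). I go down again and wait for the grip this time.

```bash
python3 -m pendant '[[0.002,0,0,0],[0.0015,0,0,0],[0,0,0,0],[0,0,0.015,0],[0,0,0.025,0],[0,0,0.03,0],[0,0,0.03,0],[0,0,0.02,0]]' 1 15
python3 -m pendant '[[0,0,0.013,0],[0,0,0.0085,0],[0,0,0,0],[0,0,0,0]]'
python3 -m pendant '[[0,0,0,0],[0,0,0,0],[0,0,0,0],[0,0,0,0],[0,0,0,0],[0,0,0,0],[0,0,0,0],[0,0,0,0]]' 0.2 15
python3 -m pendant '[[0,0,0,0],[0,0,0,0],[0,0,0,0]]'
```

```text
time: 6.43
ee_pos: [0.4543, 0.2341, 0.0921]
eef_rot: [0.675, 0.738, -0.001, -0.001]
ft_force: [-0.7, -0.8, -0.1]
width: 0.0865
grip_force: 0.0
time: 6.77
ee_pos: [0.4557, 0.2351, 0.074]
eef_rot: [0.675, 0.738, 0.0, -0.0]
ft_force: [0.7, 0.2, 0.5]
width: 0.0873
grip_force: 0.0
time: 7.43
ee_pos: [0.4555, 0.2347, 0.0735]
eef_rot: [0.675, 0.738, -0.0, 0.0]
ft_force: [-0.5, 1.1, -0.1]
width: 0.0414
grip_force: 0.0
time: 7.68
ee_pos: [0.4555, 0.2347, 0.0735]
eef_rot: [0.675, 0.738, -0.0, 0.0]
ft_force: [0.6, -0.5, 0.3]
width: 0.037
grip_force: 15.0
```

```bash
python3 - <<'E'
from h import *
s=r.read_state();p=s["ee_pos"]
plan([.547,-.005,.2],1.656,8,[p[0],p[1],.2],1.656)
E
```

```text
[[-0.031,0.009,-0.0,-0.0],[-0.031,0.009,-0.0,-0.0],[-0.031,0.009,-0.0,-0.0],[-0.031,0.009,-0.0,-0.0],[-0.031,0.009,-0.0,-0.0],[-0.031,0.009,-0.0,-0.0],[-0.031,0.009,-0.0,-0.0],[-0.031,0.009,-0.0,-0.0]]
```

```bash
python3 -m pendant '[[0,0,-0.01,0],[0,0,-0.02,0],[0,0,-0.03,0],[0,0,-0.03,0],[0,0,-0.025,0],[0,0,-0.012,0],[-0.016,0.004,0,0],[-0.031,0.009,0,0]]'
python3 -m pendant '[[-0.031,0.009,0,0],[-0.031,0.009,0,0],[-0.031,0.009,0,0],[-0.031,0.009,0,0],[-0.031,0.009,0,0],[-0.03,0.009,0,0],[-0.016,0.005,0,0],[0,0,0,0]]'
python3 -m pendant '[[0,0,0,0],[0,0,0,0],[0,0,0,0]]'
python3 - <<'E'
from h import *
d=r.camera("wrist");s=r.read_state();print(np.round(s["ee_pos"],4))
for n in("holder","jaw","tall_vial_center"):print(n,[(round(float(o["score"]),2),np.round(o["bbox"]).tolist()) for o in r.outline_of(n,"wrist")])
np.save("w3.npy",dict(d),allow_pickle=True)
print(proj(d,[.541,.055,.012]))
cv2.imwrite("pics/w3.png",cv2.resize(d["img"][60:360,200:440,::-1],(480,600),interpolation=cv2.INTER_CUBIC))
E
```

```text
time: 8.35
ee_pos: [0.4715, 0.1923, 0.2018]
eef_rot: [0.673, 0.74, 0.001, 0.0]
ft_force: [0.7, -0.2, -1.6]
width: 0.0368
grip_force: 15.0
time: 9.02
ee_pos: [0.5497, -0.0105, 0.1998]
eef_rot: [0.678, 0.736, -0.001, -0.0]
ft_force: [-0.1, -0.2, -1.0]
width: 0.0371
grip_force: 15.0
time: 9.27
ee_pos: [0.5486, -0.0041, 0.2007]
eef_rot: [0.674, 0.738, 0.0, -0.0]
ft_force: [-0.4, -0.3, -1.3]
width: 0.0371
grip_force: 15.0
[ 0.5486 -0.0043  0.2007]
holder [(0.95, [321.0, 146.0, 73.0, 147.0])]
jaw [(0.72, [321.0, 176.0, 30.0, 14.0])]
tall_vial_center [(0.95, [122.0, 11.0, 57.0, 22.0]), (0.9, [188.0, 32.0, 77.0, 64.0]), (0.75, [320.0, 234.0, 69.0, 93.0])]
[317.5421172  135.27620412]
```

View pics/w3.png

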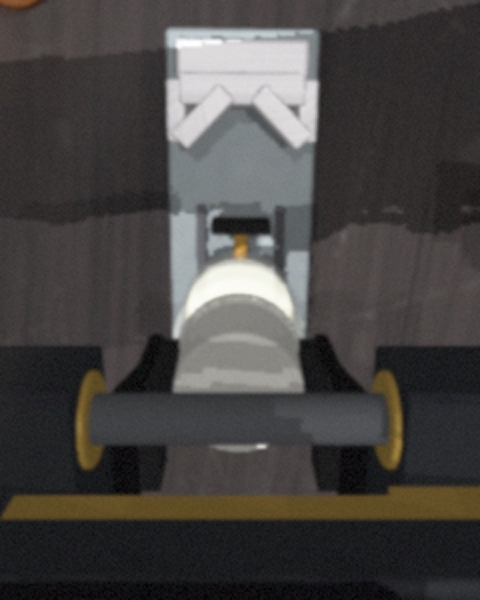

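The view shows the held vial upright at wrist pixel (320,235), the jaw's black pad at (320,173), and the V bars at (299,120) and (341,120). I unwarp the plate and the V onto their own planes to measure them.

```bash
cat >> h.py <<'E'
H0=np.array([.5473,-.0051]);HY=1.656
def h2w(x,y,z,o=None,a=None):
    o=H0 if o is None else o;a=HY if a is None else a
    return np.array([o[0]+x*np.cos(a)-y*np.sin(a),o[1]+x*np.sin(a)+y*np.cos(a),z])
def rect(d,z,x0,x1,y0,y1,k=4000):
    """metric view: up = holder +x, left = holder +y"""
    src=np.float32([proj(d,h2w(x,y,z)) for x,y in((x1,y1),(x1,y0),(x0,y0),(x0,y1))])
    W,Hh=int((y1-y0)*k),int((x1-x0)*k)
    M=cv2.getPerspectiveTransform(src,np.float32([[0,0],[W,0],[W,Hh],[0,Hh]]));return cv2.warpPerspective(d["img"],M,(W,Hh),flags=cv2.INTER_CUBIC)[:,:,::-1]
E
python3 - <<'E'
from h import *
d=np.load("w3.npy",allow_pickle=True).item()
a=np.hstack([rect(d,z,.0,.135,-.05,.05) for z in(.012,.048)]).copy()
for i in range(0,11): 
    for q in(0,400): cv2.line(a,(q+40*i,0),(q+40*i,6),(0,255,0),1)
for j in range(0,135,10): cv2.line(a,(0,(135-j)*4),(6,(135-j)*4),(0,255,0),1)
cv2.imwrite("pics/r1.png",a)
E
```

```text
(no output)
```

View pics/r1.png

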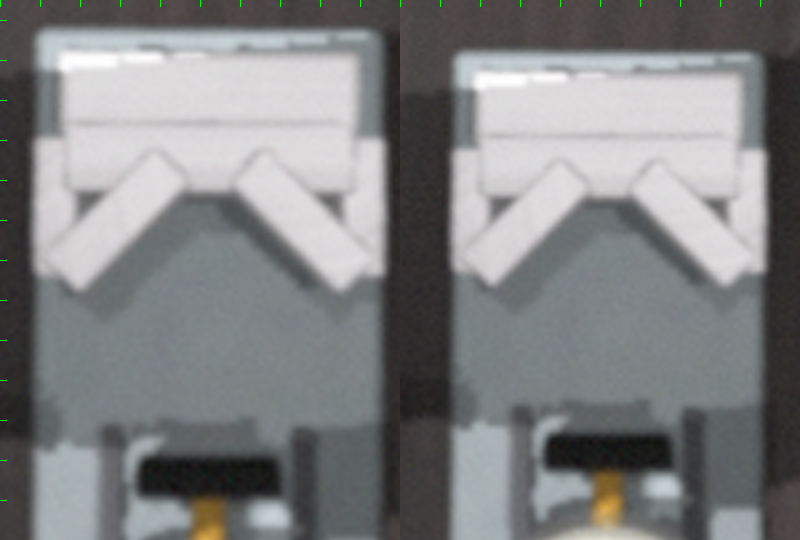

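```bash
python3 - <<'E'
from h import *
d=np.load("w3.npy",allow_pickle=True).item();g=d["img"].astype(int).mean(2)
print(g[182:200,318:323].mean(1).round())
s=r.read_state();u=np.array([np.cos(HY),np.sin(HY)])
for row in(188,189,190):
    P=atz(d,(320.5,row),s["ee_pos"][2]-.0735);print(row,P.round(4),"axis minus TCP along x",((P[:2]-u*.0235-s["ee_pos"][:2])@u).round(4))
# side edges of the vial body in wrist
for row in(215,): print(g[row,280:362].round().astype(int).tolist())
N=h2w(.0552,-.0018,.012);print("nest",N)
t=r.camera("top");c,st=white(t,proj(t,[*s["ee_pos"][:2],.2]));cv2.imwrite("pics/x.png",t["img"][:,:,::-1])
a=rect(t,.048,0,.135,-.05,.05);cv2.imwrite("pics/r2.png",np.hstack([rect(t,.012,0,.135,-.05,.05),a]))
E
```

```text
[ 97. 116. 131. 142. 143. 144. 149. 165. 182. 198. 222. 236. 240. 240.
 240. 241. 243. 245.]
188 [0.5474 0.0177 0.1272] axis minus TCP along x -0.0006
189 [0.5475 0.0168 0.1272] axis minus TCP along x -0.0015
190 [0.5476 0.016  0.1272] axis minus TCP along x -0.0023
[54, 57, 57, 60, 59, 82, 117, 146, 158, 165, 179, 192, 205, 224, 240, 243, 235, 204, 167, 157, 155, 155, 153, 148, 141, 133, 133, 130, 131, 129, 130, 131, 133, 129, 131, 129, 130, 127, 129, 131, 130, 130, 130, 131, 131, 129, 128, 130, 129, 128, 129, 129, 130, 133, 141, 145, 150, 155, 159, 161, 169, 198, 225, 238, 237, 222, 188, 159, 150, 152, 148, 147, 130, 96, 64, 56, 61, 62, 70, 70, 68, 68]
nest [0.54439592 0.05005294 0.012     ]
```

View pics/r2.png

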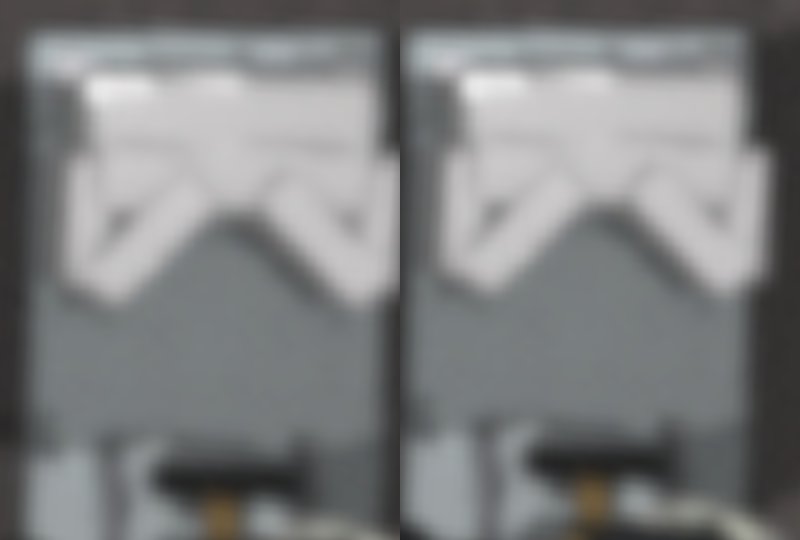

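The top view gives the same V apex, (0.093,-0.0015) in my holder frame. That puts the nest at world (0.5443,0.050), so the tool has to shift +0.054 m along tool x before lowering.

```bash
python3 -m pendant '[[0.014,0,0,0],[0.02,0,0,0],[0.014,0,0.01,0],[0.0055,0,0.02,0],[0,0,0.02,0],[0,0,0.01,0],[0,0,0,0],[0,0,0,0]]'
python3 - <<'E'
from h import *
s=r.read_state();p=s["ee_pos"];print(np.round(p,4));e=h2w(.0549,-.0017,.0865)-p;a=1.661
print("tool shift",e[0]*np.cos(a)+e[1]*np.sin(a),e[0]*np.sin(a)-e[1]*np.cos(a),-e[2])
E
```

```text
time: 10.18
ee_pos: [0.5443, 0.0471, 0.1407]
eef_rot: [0.675, 0.737, -0.0, -0.0]
ft_force: [0.6, -0.4, 0.1]
width: 0.0372
grip_force: 15.0
[0.5443 0.0471 0.1407]
tool shift 0.0026316788859111584 0.00030483987733863723 0.05422733240480604
```

```bash
python3 -m pendant '[[0.0015,0,0.015,0],[0.0005,0,0.015,0],[0,0,0.01,0],[0,0,0.007,0],[0,0,0.004,0],[0,0,0.001,0],[0,0,0,0],[0,0,0,0]]'
python3 - <<'E'
from h import *
d=r.camera("wrist");s=r.read_state();p=s["ee_pos"];print(np.round(p,4));e=h2w(.0549,-.0017,.0865)-p;a=1.661
print("left",e[0]*np.cos(a)+e[1]*np.sin(a),e[0]*np.sin(a)-e[1]*np.cos(a),-e[2])
cv2.imwrite("pics/w4.png",cv2.resize(d["img"][60:260,240:400,::-1],(480,600),interpolation=cv2.INTER_CUBIC))
E
```

```text
time: 10.85
ee_pos: [0.5445, 0.0493, 0.0892]
eef_rot: [0.675, 0.738, 0.0, 0.0]
ft_force: [1.0, 0.2, -0.5]
width: 0.0373
grip_force: 15.0
[0.5445 0.0493 0.0892]
left 0.0004311634232685495 -0.00015284049015993058 0.0026901980104879347
```

View pics/w4.png

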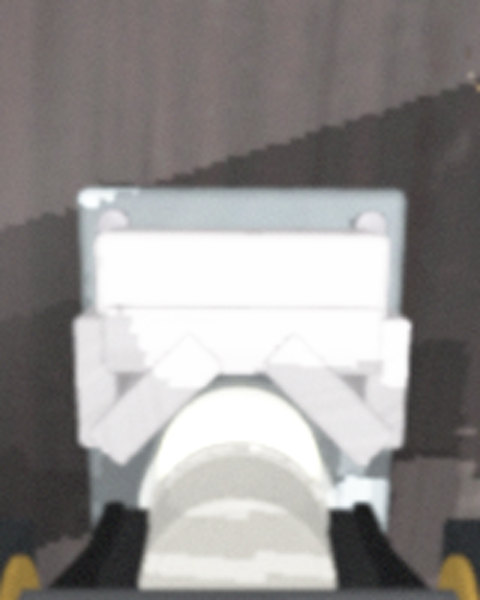

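The vial sits centred between the V bars, its axis at column 240 of the crop against 242 for the apex, with a gap to both faces. I lower it the last 3 mm and release.

```bash
python3 -m pendant '[[0,0,0.001,0],[0,0,0.001,0],[0,0,0.001,0],[0,0,0,0],[0,0,0,0]]'
python3 -m pendant '[[0,0,0.0003,0],[0,0,0,0],[0,0,0,0]]'
```

```text
time: 11.32
ee_pos: [0.5441, 0.0493, 0.0855]
eef_rot: [0.675, 0.738, -0.0, 0.0]
ft_force: [0.3, 0.3, -0.1]
width: 0.0371
grip_force: 15.0
time: 11.57
ee_pos: [0.5442, 0.0493, 0.0855]
eef_rot: [0.675, 0.738, 0.0, 0.0]
ft_force: [-0.3, -0.4, 2.3]
width: 0.0371
grip_force: 15.0
```

```bash
python3 -m pendant '[[0,0,0,0],[0,0,0,0],[0,0,0,0],[0,0,0,0],[0,0,0,0],[0,0,0,0],[0,0,0,0],[0,0,-0.005,0]]' 1
python3 -m pendant '[[0,0,-0.02,0],[0,0,-0.03,0],[0,0,-0.03,0],[-0.01,0,-0.03,0],[-0.03,-0.001,-0.015,0],[-0.04,-0.001,0,0],[-0.035,-0.001,0,0],[-0.012,0,0,0]]'
python3 -m pendant '[[0,0,0,0],[0,0,0,0],[0,0,0,0]]'
python3 - <<'E'
from h import *
d=r.camera("wrist");s=r.read_state();print(np.round(s["ee_pos"],4),np.round(s["joint_positions"],2),np.round(s["torque"],3))
print(proj(d,[.552,-.0775,.096]))
for n in("knob_grip","collar_axis","knob_mark","tall_vial_center","jaw"):print(n,[(round(float(o["score"]),2),np.round(o["bbox"],1).tolist()) for o in r.outline_of(n,"wrist")])
for n in("knob_grip","knob_mark"):
  for o in r.outline_of(n,"wrist")[:1]:
    ys,xs=np.nonzero(o["mask"]);print(n,xs.mean(),ys.mean(),atz(d,(xs.mean(),ys.mean()),.096))
t=r.camera("top");c,st=white(t,proj(t,h2w(.055,-.0017,.097)));print("cap",c,st,atz(t,c,.097),h2w(.055,-.0017,.097))
a=d["img"][110:235,260:380,::-1];cv2.imwrite("pics/k1.png",cv2.resize(a,None,fx=4.8,fy=4.8,interpolation=cv2.INTER_CUBIC))
E
```

```text
time: 12.23
ee_pos: [0.5435, 0.0492, 0.0896]
eef_rot: [0.675, 0.738, -0.0, -0.001]
ft_force: [-0.2, 0.4, -0.5]
width: 0.0821
grip_force: 0.0
time: 12.9
ee_pos: [0.5522, -0.084, 0.2157]
eef_rot: [0.678, 0.735, -0.001, 0.001]
ft_force: [1.1, -1.2, -0.5]
width: 0.087
grip_force: 0.0
time: 13.15
ee_pos: [0.5523, -0.0757, 0.2154]
eef_rot: [0.675, 0.738, 0.0, -0.0]
ft_force: [-0.5, -0.3, -0.2]
width: 0.0872
grip_force: 0.0
[ 0.5523 -0.0754  0.2154] [ 0.71  0.28 -0.78  1.64  0.2   1.31 -0.01] [-0.032 -0.076  0.012]
[318.96500831 200.65583467]
knob_grip [(0.84, [322.5, 197.6, 33.7, 41.3])]
collar_axis [(0.88, [321.4, 193.3, 33.2, 38.2]), (0.16, [323.8, 68.1, 44.6, 55.8])]
knob_mark [(0.55, [322.6, 194.7, 36.5, 40.7])]
tall_vial_center [(0.88, [323.5, 66.6, 49.4, 56.4]), (0.63, [322.2, 112.0, 75.2, 212.6])]
jaw [(0.91, [322.2, 130.8, 32.3, 53.0]), (0.45, [321.2, 193.9, 33.0, 44.4])]
knob_grip 322.0314585319352 195.93803622497617 [ 0.55462219 -0.07233055  0.096     ]
knob_mark 322.28042843232714 195.72930866601752 [ 0.55485082 -0.07209272  0.096     ]
cap [350.45859873 194.05095541] [344 187  15  15 157] [0.54362491 0.05286482 0.097     ] [0.5443133  0.04984515 0.097     ]
```

View pics/k1.png

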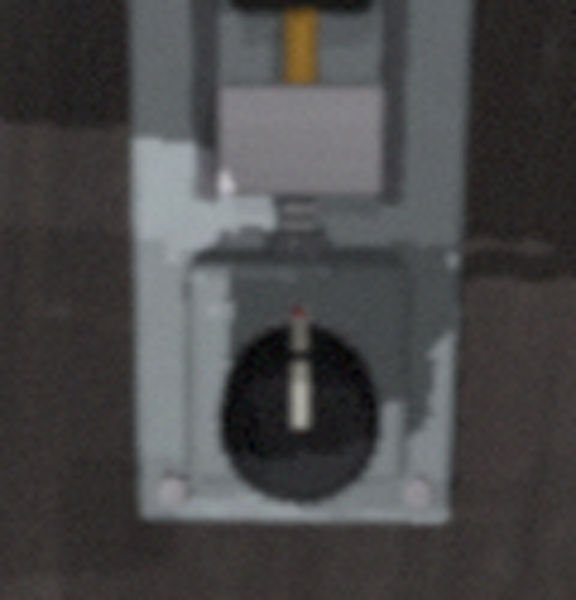

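The vial stands free in the V. The jaw is at wrist pixel (322,131), and the knob's top disc is centred at about (322.5,198.7). Its white line points straight up in the image, over the red collar line, so there is no slip yet. I turn the tool counter-clockwise first, so that one long clockwise grasp is possible.

```bash
python3 -m pendant '[[0,0,0,-0.06],[0,0,0,-0.12],[0,0,0,-0.12],[0,0,0,-0.12],[0,0,0,-0.12],[0,0,0.01,-0.12],[0,0,0.01,-0.12],[0,0,0.01,-0.12]]' 1
python3 -m pendant '[[0,0,0.01,-0.12],[0,0,0.01,-0.12],[0,0,0.01,-0.12],[0,0,0,-0.12],[0,0,0,-0.05],[0,0,0,0],[0,0,0,0],[0,0,0,0]]'
python3 - <<'E'
from h import *
d=np.zeros(0);s=r.read_state();p=s["ee_pos"];M=R.from_quat(s["eef_rot"]).as_matrix();a=np.arctan2(M[1,0],M[0,0]);print(p.round(4),a,s["joint_positions"].round(2) if hasattr(s["joint_positions"],"round") else s["joint_positions"],np.round(s["torque"],3))
d=r.camera("wrist");m=r.outline_of("knob_grip","wrist");print(proj(d,[.555,-.0765,.096]))
c=proj(d,[.555,-.0765,.096]).astype(int);g=d["img"].mean(2)
for o in m: print(o["score"],o["bbox"])
y0,x0=c[1]-26,c[0]-26
for row in g[y0:y0+52:2,x0:x0+52:2].astype(int): print(" ".join("%3d"%v for v in row))
print(x0,y0)
e=np.array([.555,-.0765,.072])-p;print("shift",M.T@e)
E
```

```text
time: 14.27
ee_pos: [0.5524, -0.0775, 0.185]
eef_rot: [0.284, 0.959, -0.0, 0.0]
ft_force: [1.0, -0.2, -0.4]
width: 0.0871
grip_force: 0.0
time: 14.93
ee_pos: [0.5523, -0.0775, 0.1554]
eef_rot: [0.028, 1.0, -0.0, 0.0]
ft_force: [0.3, -0.6, -0.1]
width: 0.0868
grip_force: 0.0
[ 0.5523 -0.0775  0.1554] 3.0865166845289838 [ 0.86  0.41 -0.98  1.7   0.36  1.23  1.31] [ 0.07  -0.151  0.05 ]
[320.27905708 221.83159669]
0.74 [322.1, 216.8, 43.1, 50.3]
212 215 215 215 216 217 205 194 123  65  35  38  37  44  37  39  32  36  43  92 127 176 210 175 113 110
207 214 213 216 215 208 152  99  42  41  40  39  37  37  39  38  36  37  38  40  71 127 179 174 115 117
211 217 215 216 213 184  90  37  37  37  39  41  40  42  38  40  38  38  38  34  36  82 170 202 150 149
215 216 216 217 208 122  53  35  36  41  48  48  46  48  49  49  44  43  41  39  34  40 105 136 123 121
204 215 217 214 193  80  37  40  44  49  55  54  57  62  62  55  50  52  49  45  38  36  62 109 112 113
202 213 216 210 143  41  42  50  54  61  71  64  65  64  65  63  61  58  53  50  40  35  50 111 114 113
209 218 225 219 112  48  52  
[... 1402 characters left out ...]
  43  54  63  65  64  64
128 122 107 102  94  89  65  61  70  81  82  81  81  82  82  80  72  69  62  57  62  62  64  68  68  68
 63  62  64  59  63  60  63  63  62  63  73  77  78  81  79  77  74  69  57  61  67  66  63  68  68  68
 63  63  62  63  59  60  66  63  59  61  62  59  58  62  59  60  58  61  66  63  64  66  67  66  69  69
 66  68  69  71  71  70  72  70  65  64  67  64  64  63  62  66  70  64  65  68  67  68  67  71  70  67
 70  72  75  76  76  70  74  73  73  66  67  67  65  68  66  66  67  66  65  66  66  68  70  70  66  65
 76  76  73  71  75  72  76  74  73  63  68  66  70  67  68  65  65  65  66  61  64  66  63  64  63  63
294 195
shift [-0.00258956  0.00118185  0.08336128]
```

The knob axis is at about (0.5545,-0.0758), and the mark's inner end is seen at (321.5,221). I descend and grip.

```bash
python3 -m pendant '[[-0.001,0.001,0.01,0],[-0.001,0.001,0.02,0],[0,0,0.02,0],[0,0,0.016,0],[0,0,0.01,0],[0,0,0.0065,0],[0,0,0,0],[0,0,0,0]]' 0.9 45
python3 -m pendant '[[0,0,0,0],[0,0,0,0],[0,0,0,0],[0,0,0,0],[0,0,0,0],[0,0,0,0],[0,0,0,0],[0,0,0,0]]' 0 45
python3 -m pendant '[[0,0,0,0],[0,0,0,0],[0,0,0,0],[0,0,0,0]]'
python3 -c "
from h import *
for i in range(3):
    s=r.read_state();print(np.round(s['torque'],3),np.round(s['ee_pos'],4),np.round(s['ft_force'],1))"
```

```text
time: 15.7
ee_pos: [0.5547, -0.0755, 0.073]
eef_rot: [0.026, 1.0, 0.0, 0.0]
ft_force: [0.1, 0.1, 0.2]
width: 0.0786
grip_force: 0.0
time: 16.37
ee_pos: [0.5544, -0.076, 0.0728]
eef_rot: [0.026, 1.0, -0.0, 0.0]
ft_force: [-0.9, -7.7, 4.2]
width: 0.0332
grip_force: 36.0
time: 16.7
ee_pos: [0.5544, -0.0761, 0.0728]
eef_rot: [0.027, 1.0, -0.0, 0.0]
ft_force: [-1.7, -2.3, 2.5]
width: 0.0329
grip_force: 45.0
[-0.601  0.061 -0.014] [ 0.5544 -0.0761  0.0728] [-1.7 -2.3  2.5]
[-0.601  0.061 -0.014] [ 0.5544 -0.0761  0.0728] [-1.7 -2.3  2.5]
[-0.601  0.061 -0.014] [ 0.5544 -0.0761  0.0728] [-1.7 -2.3  2.5]
```

```bash
cat > q.py <<'E'
from h import *
s=r.read_state();M=R.from_quat(s["eef_rot"]).as_matrix();print("t",round(s["time"],2),"yaw",round(float(np.arctan2(M[1,0],M[0,0])),3),"tz",round(float(s["torque"][2]),3),"F",np.round(s["ft_force"],1),np.round(s["ee_pos"],4),"j7",round(s["joint_positions"][6],2))
E
P="python3 -m pendant"
$P '[[0,0,0,0.05],[0,0,0,0.1],[0,0,0,0.1],[0,0,0,0.1]]' >/dev/null; python3 q.py
$P '[[0,0,0,0.1],[0,0,0,0.1],[0,0,0,0.1]]' >/dev/null; python3 q.py
$P '[[0,0,0,0.05],[0,0,0,0]]' >/dev/null; python3 q.py
$P '[[0,0,0,0],[0,0,0,0]]' >/dev/null; python3 q.py
```

```text
t 17.03 yaw 2.734 tz 0.154 F [-0.5 -2.3  2.2] [ 0.5545 -0.0758  0.0728] j7 0.92
t 17.28 yaw 2.434 tz 0.147 F [ 0.9 -1.1  0.9] [ 0.5546 -0.0755  0.0728] j7 0.64
t 17.45 yaw 2.387 tz -0.105 F [ 1.5 -1.7  0.4] [ 0.5547 -0.0754  0.0728] j7 0.6
t 17.62 yaw 2.391 tz -0.099 F [ 1.4 -0.6  0.7] [ 0.5546 -0.0755  0.0728] j7 0.6
```

```bash
cat >> q.py <<'E'
import sys;sys.exit(float(s["torque"][2])>0.28)
E
python3 -m pendant '[[0,0,0,0.05],[0,0,0,0.05],[0,0,0,0.05]]' >/dev/null; python3 q.py &&
python3 -m pendant '[[0,0,0,0.05],[0,0,0,0.05]]' >/dev/null && python3 q.py &&
python3 -m pendant '[[0,0,0,0.05],[0,0,0,0.05]]' >/dev/null && python3 q.py &&
python3 -m pendant '[[0,0,0,0.05],[0,0,0,0.05]]' >/dev/null && python3 q.py &&
python3 -m pendant '[[0,0,0,0.05],[0,0,0,0.05]]' >/dev/null && python3 q.py &&
python3 -m pendant '[[0,0,0,0.05],[0,0,0,0.05]]' >/dev/null && python3 q.py &&
python3 -m pendant '[[0,0,0,0.05],[0,0,0,0.05]]' >/dev/null && python3 q.py &&
python3 -m pendant '[[0,0,0,0.05],[0,0,0,0.05]]' >/dev/null && python3 q.py
```

```text
t 17.87 yaw 2.238 tz 0.16 F [ 2.4 -1.5  0.2] [ 0.5548 -0.0754  0.0728] j7 0.46
t 18.03 yaw 2.138 tz 0.095 F [ 2.2 -0.3  0. ] [ 0.5548 -0.0753  0.0728] j7 0.37
t 18.2 yaw 2.038 tz 0.069 F [ 3.7 -1.4 -0.9] [ 0.5549 -0.0753  0.0728] j7 0.28
t 18.37 yaw 1.939 tz 0.154 F [ 4.   0.1 -1.2] [ 0.555  -0.0753  0.0729] j7 0.18
t 18.53 yaw 1.839 tz 0.137 F [ 3.9 -0.5 -0.6] [ 0.5551 -0.0752  0.0729] j7 0.09
t 18.7 yaw 1.739 tz 0.178 F [ 4.8 -1.1 -2. ] [ 0.5552 -0.0752  0.0729] j7 -0.0
t 18.87 yaw 1.639 tz 0.197 F [ 4.3 -1.1 -1.9] [ 0.5554 -0.0752  0.0729] j7 -0.09
t 19.03 yaw 1.539 tz 0.17 F [ 5.3 -0.5 -2.7] [ 0.5554 -0.0752  0.0729] j7 -0.19
```

```bash

python3 -m pendant '[[0,0,0,0.04],[0,0,0,0.04]]' >/dev/null && python3 q.py &&
python3 -m pendant '[[0,0,0,0.04],[0,0,0,0.04]]' >/dev/null && python3 q.py &&
python3 -m pendant '[[0,0,0,0.04],[0,0,0,0.04]]' >/dev/null && python3 q.py &&
python3 -m pendant '[[0,0,0,0.04],[0,0,0,0.04]]' >/dev/null && python3 q.py &&
python3 -m pendant '[[0,0,0,0.04],[0,0,0,0.04]]' >/dev/null && python3 q.py &&
python3 -m pendant '[[0,0,0,0.04],[0,0,0,0.04]]' >/dev/null && python3 q.py &&
python3 -m pendant '[[0,0,0,0.04],[0,0,0,0.04]]' >/dev/null && python3 q.py &&
python3 -m pendant '[[0,0,0,0.04],[0,0,0,0.04]]' >/dev/null && python3 q.py
```

```text
t 19.2 yaw 1.459 tz 0.241 F [ 5.5 -1.7 -2.7] [ 0.5555 -0.0753  0.0729] j7 -0.26
t 19.37 yaw 1.379 tz 0.334 F [ 5.5 -1.1 -3.4] [ 0.5556 -0.0752  0.0729] j7 -0.34
```

```bash
sed -i 's/>0.28/>0.385/' q.py
python3 -m pendant '[[0,0,0,0.03]]' >/dev/null && python3 q.py &&
python3 -m pendant '[[0,0,0,0.03]]' >/dev/null && python3 q.py &&
python3 -m pendant '[[0,0,0,0.03]]' >/dev/null && python3 q.py &&
python3 -m pendant '[[0,0,0,0.03]]' >/dev/null && python3 q.py
```

```text
t 19.45 yaw 1.349 tz 0.394 F [ 6.7 -1.2 -3.1] [ 0.5556 -0.0753  0.0729] j7 -0.36
```

```bash
sed -i 's/>0.385/>0.6/' q.py
python3 -m pendant '[[0,0,0,0.03]]' >/dev/null && python3 q.py
python3 -m pendant '[[0,0,0,0.03]]' >/dev/null && python3 q.py
```

```text
t 19.53 yaw 1.32 tz 0.375 F [ 6.8 -1.2 -3.7] [ 0.5556 -0.0753  0.0729] j7 -0.39
t 19.62 yaw 1.29 tz 0.437 F [ 7.4 -0.9 -4.1] [ 0.5557 -0.0753  0.0729] j7 -0.42
```

```bash
python3 -m pendant '[[0,0,0,0.03]]' >/dev/null && python3 q.py
python3 -m pendant '[[0,0,0,0.03]]' >/dev/null && python3 q.py
python3 -m pendant '[[0,0,0,0]]' >/dev/null; python3 q.py;python3 -m pendant '[[0,0,0,0]]' >/dev/null; python3 q.py
```

```text
t 19.7 yaw 1.26 tz 0.384 F [ 5.7 -2.  -4.2] [ 0.5557 -0.0753  0.0729] j7 -0.45
t 19.78 yaw 1.23 tz 0.392 F [ 6.9 -2.2 -3.4] [ 0.5557 -0.0753  0.0729] j7 -0.48
t 19.87 yaw 1.23 tz 0.286 F [ 6.9 -2.  -3.7] [ 0.5557 -0.0753  0.0729] j7 -0.48
t 19.95 yaw 1.231 tz 0.206 F [ 6.7 -0.9 -4. ] [ 0.5557 -0.0753  0.0729] j7 -0.48
```

The turning torque is flat at about 0.40 N m, and the standstill torque has risen by 0.30 N m, so the clutch has begun to slip. I let go and check.

```bash
python3 -m pendant '[[0,0,0,0],[0,0,0,0],[0,0,0,0],[0,0,0,0],[0,0,0,0],[0,0,0,0],[0,0,0,0],[0,0,-0.01,0]]' 1
python3 -m pendant '[[0,0,-0.02,0],[0,0,-0.025,0],[0,0,-0.025,0],[0,0,-0.02,0],[0,0,-0.02,0],[0,0,-0.01,0],[0,0,0,0],[0,0,0,0]]'
python3 - <<'E'
from h import *
d=r.camera("wrist");print(np.round(r.read_state()["ee_pos"],4));np.save("w9.npy",dict(d),allow_pickle=True)
I=d["img"].astype(int);c=np.array([.5545,-.0758])
pc=proj(d,[*c,.096]);print("axis px",pc)
yy,xx=np.mgrid[0:400,0:640];near=np.hypot(xx-pc[0],yy-pc[1])<30
red=near&(I[...,0]-I[...,1]>45)&(I[...,0]-I[...,2]>45)
wh=near&(I.min(2)>140)&(np.hypot(xx-pc[0],yy-pc[1])<17)
for n,m in(("red",red),("white",wh)):
    y,x=np.nonzero(m);print(n,len(x),list(zip(x.tolist(),y.tolist()))[:60])
t=r.camera("top");sc=r.camera("scene")
q,st=white(t,proj(t,h2w(.0595,-.0017,.097)));print("cap top",q,st[:5],atz(t,q,.097))
P=h2w(.0575,-.0017,.097);q2,st2=white(sc,proj(sc,P));print("scene",q2,st2,proj(sc,P),tri([(t,q),(sc,q2)]))
for n in("tall_vial_center","jaw"):print(n,[(round(float(o["score"]),2),np.round(o["bbox"],1).tolist()) for o in r.outline_of(n,"top")])
E
```

```text
time: 20.62
ee_pos: [0.5532, -0.0755, 0.0814]
eef_rot: [0.817, 0.577, -0.001, -0.001]
ft_force: [0.5, 0.2, 0.4]
width: 0.0783
grip_force: 0.0
time: 21.28
ee_pos: [0.5544, -0.0756, 0.2027]
eef_rot: [0.817, 0.576, 0.0, 0.0]
ft_force: [0.2, -0.2, -0.7]
width: 0.0872
grip_force: 0.0
[ 0.5539 -0.0756  0.2018]
axis px [319.64427314 202.22697659]
red 0 []
white 57 [(331, 198), (332, 198), (333, 198), (334, 198), (335, 198), (327, 199), (328, 199), (329, 199), (330, 199), (331, 199), (332, 199), (333, 199), (334, 199), (335, 199), (322, 200), (323, 200), (324, 200), (325, 200), (326, 200), (327, 200), (328, 200), (329, 200), (330, 200), (331, 200), (332, 200), (333, 200), (334, 200), (335, 200), (321, 201), (322, 201), (323, 201), (324, 201), (325, 201), (326, 201), (327, 201), (328, 201), (329, 201), (330, 201), (331, 201), (332, 201), (333, 201), (334, 201), (321, 202), (322, 202), (323, 202), (324, 202), (325, 202), (326, 202), (327, 202), (328, 202), (329, 202), (330, 202), (321, 203), (322, 203), (323, 203), (324, 203), (325, 203)]
cap top [337.97043011 199.02016129] [324 184  34  33 744] [0.53140258 0.08115919 0.097     ]
scene [337.72972973 188.81081081] [333 186  12   6  37] [341.28153827 186.42977368] (array([0.5303254 , 0.08259723, 0.11018253]), [1.9, 1.9])
tall_vial_center [(0.8, [310.5, 254.9, 19.7, 19.1]), (0.8, [293.1, 291.6, 24.9, 23.9]), (0.59, [349.6, 196.3, 18.1, 25.2]), (0.57, [362.7, 201.7, 92.6, 32.8])]
jaw [(0.88, [372.2, 199.8, 28.3, 17.2])]
```

```bash
python3 -m pendant '[[0,0,0,0.12],[0,0,0,0.12],[0,0,0,0.12],[0,0,0,0.12],[0,0,0,0.12],[0,0,0,0.12],[0,0,0,0.12],[0,0,0,0.12]]'
python3 -m pendant '[[0,0,0,0.12],[0,0,0,0.1],[0,0,0,0],[0,0,0,0]]'
python3 - <<'E'
from h import *
d=r.camera("wrist");np.save("w10.npy",dict(d),allow_pickle=True)
I=d["img"].astype(int);pc=proj(d,[.5545,-.0758,.096]);pb=proj(d,[.5545,-.0758,.054]);print("axis px",pc,pb)
yy,xx=np.mgrid[0:400,0:640];R0=np.hypot(xx-pc[0],yy-pc[1])
red=(R0<40)&(I[...,0]-I[...,1]>20)&(I[...,0]-I[...,2]>20)
wh=(I.min(2)>130)&(R0<17)
y,x=np.nonzero(red);print("red",[(a,b,I[b,a].tolist()) for a,b in zip(x.tolist(),y.tolist())][:40])
y,x=np.nonzero(wh)
W=np.array([atz(d,(a,b),.096)[:2] for a,b in zip(x,y)]);ve=np.linalg.svd(W-W.mean(0))[2][0];ve*=np.sign(ve[0]);print("white dir",np.arctan2(ve[1],ve[0]),"ends",sorted(W@ve)[0]-np.array([.5545,-.0758])@ve,sorted(W@ve)[-1]-np.array([.5545,-.0758])@ve, W.mean(0))
x,y=np.nonzero(red)[::-1]
if len(x):
    for z in(.054,.05,.046):
        p=np.array([atz(d,(a,b),z)[:2] for a,b in zip(x,y)]).mean(0)-[.5545,-.0758];print(z,"red r",np.hypot(*p),"ang",np.arctan2(p[1],p[0]))
E
```

```text
time: 22.2
ee_pos: [0.5541, -0.0755, 0.202]
eef_rot: [0.991, 0.131, -0.0, -0.0]
ft_force: [0.1, -0.5, 0.2]
width: 0.087
grip_force: 0.0
time: 22.53
ee_pos: [0.5542, -0.0755, 0.2022]
eef_rot: [1.0, 0.026, -0.0, -0.0]
ft_force: [0.1, 0.6, -0.8]
width: 0.0868
grip_force: 0.0
axis px [319.63888211 201.40739774] [319.58293879 191.04479726]
red [(321, 174, [86, 59, 62]), (320, 175, [90, 50, 50]), (321, 175, [94, 51, 47]), (322, 175, [89, 61, 61]), (320, 176, [95, 51, 49]), (321, 176, [103, 61, 57]), (322, 176, [99, 76, 74]), (320, 177, [82, 45, 45]), (321, 177, [95, 64, 62])]
white dir -0.13386196076433612 ends 0.001441526704519136 0.015633591033451744 [ 0.56318836 -0.07705668]
0.054 red r 0.01727641781855146 ang -0.029468868974568938
0.05 red r 0.016537567628434273 ang -0.03462375582200094
0.046 red r 0.01579919798347676 ang -0.040260627787416584
```

The mark is at -0.134 rad and the red line at about -0.033 rad, so the slip is about 6 degrees. That is well under 30. Last I check that the vial is upright and clamped.

```bash
python3 - <<'E'
from h import *
t=r.camera("top");s=r.camera("scene")
for n in("tall_vial_center","jaw","short_vial_center"):
  for c in("top","scene"):print(n,c,[(round(float(o["score"]),2),np.round(o["bbox"],1).tolist()) for o in r.outline_of(n,c)])
for o in((.0552,-.0017),(.0597,-.0015)):
    for c in(t,s): 
        print("expect cap",proj(c,h2w(*o,.097)).round(1),"base",proj(c,h2w(*o,.012)).round(1))
for th in(225,240,250):
    print(th,white(t,(350,194),th=th),white(s,proj(s,h2w(.0597,-.0015,.097)),th=th))
E
```

```text
tall_vial_center top [(0.88, [311.0, 255.7, 21.0, 21.3]), (0.69, [295.8, 290.0, 22.3, 24.2])]
tall_vial_center scene [(0.93, [385.5, 268.4, 22.3, 41.8]), (0.88, [342.0, 196.2, 21.3, 25.7])]
jaw top [(0.53, [369.9, 201.2, 26.4, 11.7])]
jaw scene []
short_vial_center top []
short_vial_center scene [(0.79, [275.4, 231.1, 17.1, 32.6])]
expect cap [351.7 193.8] base [349.1 201.2]
expect cap [341.8 186. ] base [341.1 214.5]
expect cap [349.7 194. ] base [347.3 201.4]
expect cap [340.9 186.9] base [340.3 215.4]
225 (array([344.85714286, 193.61904762]), array([343, 190,   4,   9,  21], dtype=int32)) (array([332.22222222, 210.13888889]), array([319, 204,  28,  13, 108], dtype=int32))
240 (array([332.19373219, 199.5014245 ]), array([325, 184,  15,  31, 351], dtype=int32)) (array([329.3559322 , 215.61016949]), array([318, 211,  23,  10,  59], dtype=int32))Traceback (most recent call last):
  File "<stdin>", line 9, in <module>
  File "h.py", line 18, in white
    k=[i for i in range(1,n) if s[i,4]>20];i=min(k,key=lambda i:np.hypot(*(ce[i]-c)));return ce[i],s[i]
                                             ~~~^^^^^^^^^^^^^^^^^^^^^^^^^^^^^^^^^^^^^
ValueError: min() iterable argument is empty
```

The scene view shows the vial upright in the V: its box is at (342,196), and the cap was expected at (341,187). The robot is clear of everything, so I hand in.

```bash
python3 -c "
from bench import r
print(r.close_job())"
```

```text
the job is handed in; nothing more can be done
None
```

The tall white-capped vial stands upright in the V, clamped by the jaw; I stopped the knob at the clutch's first slip (measured at about 6 degrees), let go, and handed the job in at about 23 s.

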